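# Crank the box coffee mill through its bite

## Task

The coffee mill on the hall console is loaded: first swing its brass shutter gently and fully shut over the bean opening. Then crank the wooden knob clockwise (seen from above) two full turns, and on until the handle stands straight over the drawer, no faster than a turn in two seconds, easing by feel through the bite that comes once in each turn, so that the handle never jumps ahead or kicks back and the mill is never rocked on its suction foot. Let go at the end, and leave everything else on the console where it is.

Things in the scene. Friction and masses are not known exactly. Their poses are not given: they have to be found in the camera images.
- mill: Box coffee mill: wooden box 108 mm square (120 mm top board at 108 mm height), round steel hopper 108 mm across, flat top at 142 mm. Origin: on the table under the upright spindle axis; x points away from the drawer (front, brass pull, at -x), z up. Its 132 mm rubber suction foot gives 0.0025 rad per N m and springs back; a lean of 0.0068 rad (14 N sideways at the knob) counts as rocking it.
- spindle (a point): Brass ball at the top of the crank hub, on the spindle axis, 179 mm above the table. The burrs bite over about 45 degrees of each turn, at a bearing not known beforehand, the same every turn, never over the drawer nor at the start. In its first half the knob resists 5 to 8 N if eased at 0.3 rad/s, more the faster, too much for the foot from about 0.8 rad/s; then it pushes on a little.
- tab (a point): Centre of the black upright tab on the brass shutter: 22 mm radially, 6 mm around, 14 mm high (145 to 159 mm above the table), 37 mm from the spindle axis. The shutter's brass plate lies at 143 to 145 mm.
- shutter (a joint): Swing of the brass shutter about the spindle axis, rad: 0 is fully shut against its stop, the tab straight towards the drawer; grows counter-clockwise seen from above (tab towards the mill's -y side), to 1.35. Starts 0.75 to 1.2. It drags with about 2 N at the tab and must not be pushed with over 20 N.
- knob_mid (a point): Middle of the dark wooden crank knob, an upright cylinder 26 mm across, 40 mm tall (172 to 212 mm above the table); this point is 192 mm up, 95 mm from the spindle axis. The knob spins freely on its pin, so the hand need not turn. The flat steel crank arm under it is 14 mm wide, its top at 170 mm.
- crank (a joint): Angle of the handle, rad, counted over the turns: 0 when the arm points straight over the drawer, growing clockwise seen from above. Starts at -3.4 to -2.9 (arm to the back), so the first place over the drawer after two full turns is 12.57. Away from the bite it turns lightly (1 to 4 N at the knob) and stays where it is left.
- bowl: Bystander: shallow white porcelain bowl, 156 mm across, 38 mm high, with two keys on a steel ring in it. Origin under its centre.
- jar: Bystander: clear glass jar with aluminium screw lid, 84 mm across, 120 mm tall. Origin under its centre.
- remote: Bystander: grey plastic gate remote, 85 x 42 x 14 mm. Origin under its centre.
- sunglasses: Bystander: folded black sunglasses, 144 mm wide, 42 mm high, 30 mm deep. Origin under the centre.
There are look-alikes about, which are no part of the job. There is more than one size of the part that bears mill; the job needs the larger.

How it is judged:
On the way, in this order (a step that is already met when the one before it is completed fails the run):
1. the shutter is fully shut (value of joint shutter below 0.06 rad), for 0.2 s.
2. the handle has gone round once with the shutter shut (value of joint crank above 3.6 rad and value of joint shutter below 0.08 rad), for 0.05 s.
At the end, for the whole second after the job is handed in: the handle stands still over the drawer (within 0.25 rad) after two or three further turns (crank near 12.57 or 18.85 rad), the shutter is still shut (under 0.08 rad), and the robot has let go ((value of joint crank between 12.316 and 12.816 rad or value of joint crank between 18.6 and 19.1 rad) and velocity of joint crank between -0.1 and 0.1 rad/s and value of joint shutter below 0.08 rad); the robot touches nothing.
It fails at once if the handle is turned while the shutter is open (value of joint crank above -2.6 rad and value of joint shutter above 0.1 rad).
It fails at once if the handle jumps ahead (over 4 rad/s) or kicks back (over 2 rad/s backwards) (velocity of joint crank above 4 rad/s or velocity of joint crank below -2 rad/s).
It fails at once if the mill is rocked on its suction foot (leans over 0.0068 rad) (angle between mill's own z axis and vertical above 0.0068 rad).
It fails at once if the shutter is forced with more than 20 N (contact force between the fingers and shutter above 20 N).
It fails at once if a bystander is moved by more than 15 mm (distance of any of bowl, jar, remote, sunglasses from where it was at the start of the episode above 0.015 m).
It also fails if it takes over 69 s, if anything falls off the work surface, if the arm or the gripper's body presses on something with over 40 N, if the wrist force passes 120 N, or if a joint passes its speed limit or range.

## Robot

A 7-joint arm with a two-finger parallel gripper is mounted at the origin on the work surface. World frame = base frame: x ahead of the robot, y to its left, z up, the work surface at z = 0. Lengths are in m, angles in rad, forces in N, time in s.
With the tool pointing down it reaches from about 0.425 to 0.825 m from the base axis. Payload 3.6 kg.
Tool frame: the origin (TCP) lies where the fingers leave the gripper's body, on its centre line; the fingertips stand 73 mm ahead of it and the grasp point (between the pads) lies 54 mm ahead of it; z points along the fingers, y is the line along which they close (so a half turn about z gives the same grasp; the last joint's range is limited). The gripper opens to 85 mm and grips with 20 to 120 N. Pads are 22 mm wide; open, the fingers measure 114 mm over their backs; the gripper's body (76 mm by 85 mm) begins 54 mm behind the grasp point. The pads swing forward as they close: fully open they stand 13 mm farther back than shut.
Start: joints at [1.194, 0.615, -0.013, 1.423, 0.008, 1.103, -0.04], TCP at [0.223, -0.61, 0.304] pointing down, gripper open.
Joint ranges: [-3.12, 3.12], [-0.3, 2.06], [-1.34, 1.32], [0.26, 2.42], [-1.36, 4.5], [0.01, 1.98], [-2.84, 2.84]. Speed limits (rad/s): [2.79, 2.79, 3.14, 3.14, 3.14, 3.14, 3.14].

## Interface

Orientations are given as a unit quaternion [x, y, z, w].
In Python, from station import arm, snapshot, camera_info, ticket gives the robot as it stands. Calls block until the motion is done:
- arm.movep(position, orientation): joint-space move of the TCP to a pose.
- arm.line_to(position, velocity=0.15, ori=None): straight line of the TCP; ori=None keeps the orientation; velocity is the mean speed in m/s.
- arm.move_j(angles): joint-space move.
- arm.move_gripper(opening, effort=None): opening from 0.0 (shut) to 1.0 (fully open); effort is the grip in N (None keeps the last); returns when the fingers have stopped.
- arm.pause(seconds).
- arm.ik(position, orientation): joint angles nearest the present ones, or None.
- snapshot(name): name is "scene" or "top"; returns the picture (420x560x3 uint8, blue, green, red); there is no depth.
- camera_info(name): a dict with "fx", "fy", "cx", "cy" (pixels), "R" (3x3) and "t" (3): a world point X has camera coordinates R X + t. Camera axes: x right, y down, z forward; pixel columns grow to the right and rows downward; lengths in m; the calibration is good to about 2 mm. A picture is of the moment at which its call begins. camera_info takes no time and is no camera call.
A pose or a line that the arm cannot do raises arm.MotionError and nothing moves.
- ticket.finish_job(): hands the job in; it is judged then, once.
Readings, each from a call of its own:
- arm.read_time(): time.
- arm.read_joint_positions(): joint angles.
- arm.read_dq(): joint speeds.
- arm.read_effort(): joint torques, N m.
- arm.read_tool_pos(): TCP position.
- arm.read_eef_rot(): TCP orientation.
- arm.read_ft_force(): force on the tool from outside, world axes, zero at the start.
- arm.read_wrist_torque(): the same for the moment, N m.
- arm.read_opening(): opening from 0.0 (shut) to 1.0 (fully open).
- arm.read_finger_force(): force on a finger pad.
Only numpy, scipy, OpenCV 4.12 (cv2) and the standard library are available. Lean on these libraries where they do the work, as an engineer would, in place of code of your own. Each camera call takes 0.05 s, during which the arm holds its last target. There are 200 camera calls.

## Working session

There is one attempt and no reset: what is moved stays moved. The work goes in short steps, each a Python script; the robot and the scene stay as the last script left them, time stands still between calls to the robot, and variables do not carry over. Pictures are saved under pics/ and viewed, at most 10 in all, crops included, and the job is handed in when it is done.

```bash
ls; mkdir -p pics
python3 - <<'E'
from station import arm, snapshot, camera_info
import cv2
for n in("scene","top"):
    cv2.imwrite(f"pics/{n}0.png",snapshot(n)); print(n,camera_info(n))
print(arm.read_time(),arm.read_tool_pos(),arm.read_eef_rot(),arm.read_ft_force())
E
```

```text
pics
scene {'fx': 476.89844212947185, 'fy': 476.89844212947185, 'cx': 274.574149116365, 'cy': 218.753639433058, 'R': array([[ 0.60739257,  0.79435876,  0.00827195],
       [ 0.68344397, -0.51721897, -0.51515908],
       [-0.40494272,  0.31855721, -0.85705466]]), 't': array([-0.29061745, -0.26653478,  1.6307989 ])}
top {'fx': 475.4490409223612, 'fy': 475.4490409223612, 'cx': 283.58166615559173, 'cy': 208.4634694452023, 'R': array([[ 6.58220587e-03, -9.99977342e-01,  1.41090232e-03],
       [-9.78462508e-01, -6.73168425e-03, -2.06314821e-01],
       [ 2.06319644e-01, -2.25084018e-05, -9.78484647e-01]]), 't': array([-0.00716942,  0.48763495,  1.32875075])}
0.1 [ 0.22318456 -0.60993641  0.30284707] [ 9.84654044e-01  1.74513843e-01 -2.21955658e-04 -1.13263731e-03] [ 0.16884595 -0.54692266  0.62236591]
```

View pics/scene0.png

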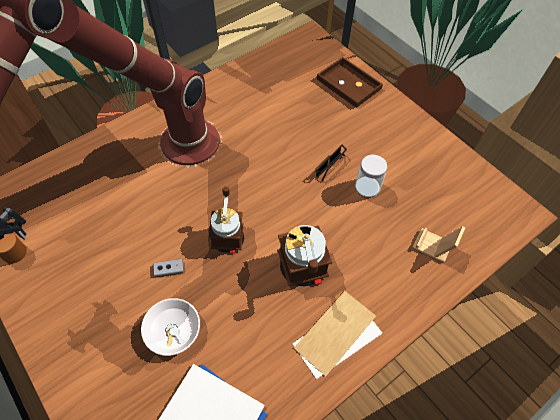

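View pics/top0.png

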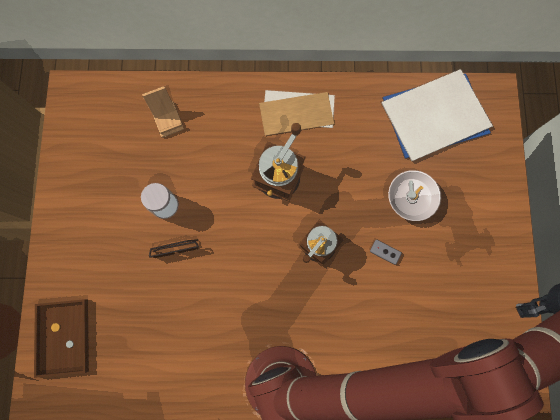

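The larger mill is near (280,165) in the top view and (305,250) in the scene view, with its crank to the back. Next I'll enlarge both.

Run:
```python
import cv2
t=cv2.imread("pics/top0.png")[110:215,230:330]; s=cv2.imread("pics/scene0.png")[215:295,255:355]
cv2.imwrite("pics/c1.png",cv2.resize(t,None,fx=5.7,fy=5.7,interpolation=cv2.INTER_CUBIC))
cv2.imwrite("pics/c2.png",cv2.resize(s,None,fx=7,fy=7,interpolation=cv2.INTER_CUBIC))
```

```text
(no output)
```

View pics/c1.png

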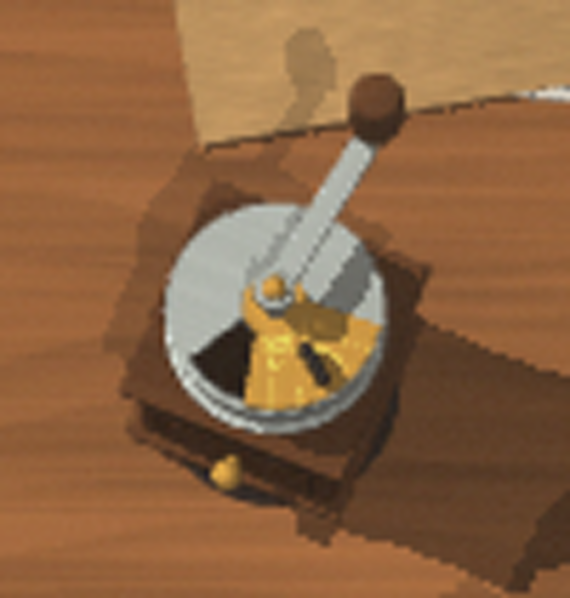

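View pics/c2.png

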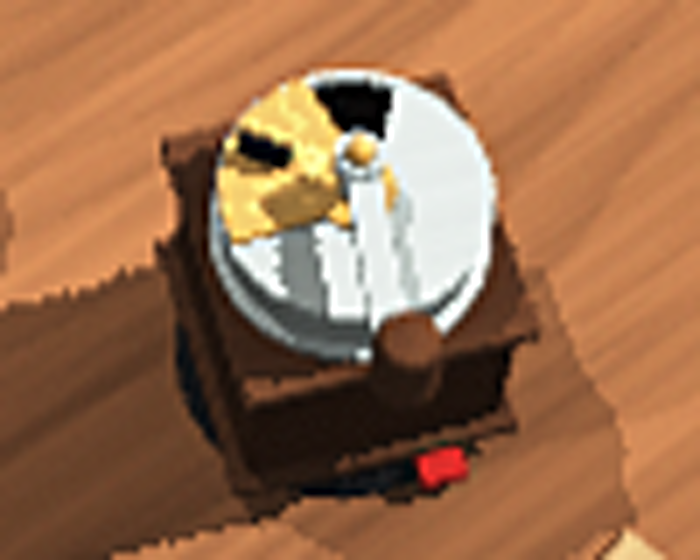

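Top crop: ball (274,286), knob top (377,97), tab (314,365), pull (227,473). Scene crop: ball (362,150), knob top (410,333), tab (265,150). The handle is at the back, and the shutter is open toward the mill's -y side. Next I'll fit the pose.

```bash
cat > geo.py <<'E'
import numpy as np
from station import camera_info
from scipy.optimize import least_squares
C={n:camera_info(n) for n in("top","scene")}
def proj(n,X):
    c=C[n];p=np.asarray(c["R"])@X+c["t"]; return np.array([c["fx"]*p[0]/p[2]+c["cx"],c["fy"]*p[1]/p[2]+c["cy"]])
def un(n,u,v):
    return np.array([(u+.5)/5.7-.5+230,(v+.5)/5.7-.5+110]) if n=="top" else np.array([(u+.5)/7-.5+255,(v+.5)/7-.5+215])
def pt(k,q):
    x,y,w,s,c=q
    def P(r,a,z): return np.array([x+r*np.cos(w+a),y+r*np.sin(w+a),z])
    if k=="ball":return P(0,0,.179)
    if k=="tab":return P(.037,np.pi+s,.154)
    if k=="knob":return P(.095,np.pi-c,.212)
    i=int(k[1]); return P(.06*2**.5,np.pi/4+i*np.pi/2,.108)
E
python3 - <<'E'
from geo import *
obs=[("top","ball",274,286),("top","tab",314,366),("top","knob",377,97),("scene","ball",362,150),("scene","tab",265,150),("scene","knob",410,333),
("top","c2",127,393),("top","c3",345,490),("top","c0",430,267),("scene","c3",165,143),("scene","c1",537,335)]
def f(q): return np.concatenate([(proj(n,pt(k,q))-un(n,u,v)) for n,k,u,v in obs])
for w0 in (0.,-.5,.5):
    r=least_squares(f,[.6,0,w0,.9,-3.1],loss="soft_l1");print(r.x,r.cost)
    print(f(r.x).reshape(-1,2).round(1).tolist())
E
```

```text
[ 0.5950574   0.01143751 -1.95907964  2.49711916 -4.58102172] 5.045341433625583
[[0.5, -0.3], [0.5, -0.3], [0.4, -0.6], [-0.4, -1.1], [-0.3, -1.1], [0.1, -0.0], [-1.3, -0.4], [-0.2, -1.5], [1.0, -0.2], [-1.0, -1.1], [0.8, -0.8]]
[ 0.5950574   0.01143752 -1.95907963  2.49711949 -4.58102167] 5.045341433638489
[[0.5, -0.3], [0.5, -0.3], [0.4, -0.6], [-0.4, -1.1], [-0.3, -1.1], [0.1, -0.0], [-1.3, -0.4], [-0.2, -1.5], [1.0, -0.2], [-1.0, -1.1], [0.8, -0.8]]
[ 0.5950574   0.01143752 -1.95907962  2.49711961 -4.58102165] 5.0453414336478195
[[0.5, -0.3], [0.5, -0.3], [0.4, -0.6], [-0.4, -1.1], [-0.3, -1.1], [0.1, -0.0], [-1.3, -0.4], [-0.2, -1.5], [1.0, -0.2], [-1.0, -1.1], [0.8, -0.8]]
```

```bash
cat > h.py <<'E'
import numpy as np
from station import arm, snapshot, ticket
X,Y,W=.5951,.0114,-.3883          # mill spindle and yaw; start: shutter .926, crank -3.010
def quat(psi): return [np.cos(psi/2),np.sin(psi/2),0,0]
def P(r,a,z,c=(X,Y)): return np.array([c[0]+r*np.cos(a),c[1]+r*np.sin(a),z])   # a = world bearing
def bs(s): return np.pi+s+W        # bearing of shutter angle
def bc(c): return np.pi-c+W        # bearing of crank angle
E
python3 - <<'E'
from h import *
for off in(-np.pi/2,-1.5*np.pi):
    for s in(1.53,.9,.3):
        q=arm.ik(P(.044,bs(s),.224),quat(bs(s)+off)); print("sh",s,None if q is None else np.round(q,2))
for psi in(bc(-3.01),bc(-3.01)-np.pi,bc(-3.01)-2*np.pi):
    for c in np.arange(-3,3.3,1.05):
        q=arm.ik(P(.095,bc(c),.25),quat(psi)); print("cr",round(psi,2),None if q is None else np.round(q,2))
E
```

```text
sh 1.53 [ 0.42  0.67 -0.67  1.72  0.51  0.92  0.68]
sh 0.9 [ 0.32  0.61 -0.53  1.78  0.4   0.85  0.11]
sh 0.3 [ 0.19  0.58 -0.39  1.8   0.29  0.81 -0.44]
sh 1.53 [-0.04  0.59  0.09  1.74 -0.07  0.81 -1.93]
sh 0.9 [-0.18  0.57  0.25  1.8  -0.19  0.79 -2.47]
sh 0.3 [ 0.58  0.83 -1.15  1.79  0.85  1.11  2.19]
cr 5.76 [-0.05  0.71  0.13  1.4  -0.1   1.04 -1.99]
cr 5.76 [ 0.02  0.59  0.13  1.65 -0.09  0.91 -1.9 ]
cr 5.76 [-0.01  0.47  0.06  1.89 -0.04  0.79 -2.03]
cr 5.76 [-0.15  0.48 -0.02  1.87  0.01  0.79 -2.26]
cr 5.76 [-0.21  0.6  -0.    1.63  0.    0.92 -2.31]
cr 5.76 [-0.15  0.71  0.07  1.39 -0.05  1.04 -2.16]
cr 2.62 [ 0.37  0.79 -0.68  1.39  0.51  1.14  0.67]
cr 2.62 [ 0.49  0.67 -0.66  1.63  0.47  1.    0.74]
cr 2.62 [ 0.46  0.55 -0.66  1.87  0.43  0.87  0.64]
cr 2.62 [ 0.3   0.56 -0.69  1.86  0.45  0.88  0.44]
cr 2.62 [ 0.19  0.69 -0.68  1.61  0.49  1.02  0.4 ]
cr 2.62 [ 0.23  0.8  -0.68  1.38  0.51  1.15  0.54]
cr -0.52 [-0.05  0.71  0.13  1.4  -0.1   1.04 -1.99]
cr -0.52 [ 0.02  0.59  0.13  1.65 -0.09  0.91 -1.9 ]
cr -0.52 [-0.01  0.47  0.06  1.89 -0.04  0.79 -2.03]
cr -0.52 [-0.15  0.48 -0.02  1.87  0.01  0.79 -2.26]
cr -0.52 [-0.21  0.6  -0.    1.63  0.    0.92 -2.31]
cr -0.52 [-0.15  0.71  0.07  1.39 -0.05  1.04 -2.16]
```

Run:
```python
from h import *
o=-np.pi/2; s=1.58
arm.movep(P(.044,bs(s),.30),quat(bs(s)+o)); arm.move_gripper(0.0,20)
print("t",arm.read_time(),arm.read_opening()); f0=np.array(arm.read_ft_force())
for z in(.24,.232,.228,.2245):
    arm.line_to(P(.044,bs(s),z),.06); f=np.array(arm.read_ft_force())-f0; print(z,f.round(1))
    if abs(f[2])>4: break
print(arm.read_tool_pos(),arm.read_time(),f0)
import cv2
t=snapshot("scene")[200:290,245:365]; cv2.imwrite("pics/s1.png",cv2.resize(t,None,fx=6,fy=6,interpolation=cv2.INTER_CUBIC))
```

```text
t 3.2833 -0.0032469958069568693
0.24 [ 0.4 -0.5  1. ]
0.232 [-0.   0.5  0.4]
0.228 [ 0.5 -0.3  0.2]
0.2245 [ 0.2  0.9 -0.7]
[ 0.57869556 -0.02953314  0.22425476] 5.2167 [-0.42723236 -0.13200113 -0.12636079]
```

View pics/s1.png

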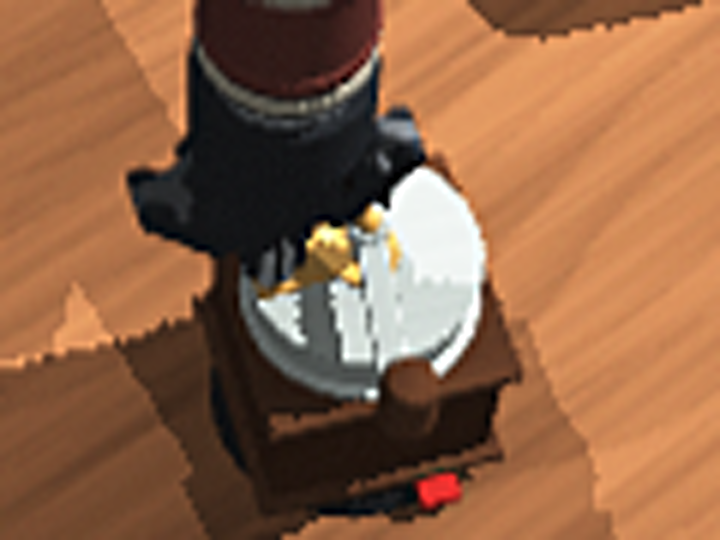

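The closed fingers are at about (280,265) in the crop, above the plate on the open side of the tab, with no contact. Now I'll sweep the shutter shut, watching the force.

Run:
```python
from h import *
o=-np.pi/2; s=1.58; f0=np.mean([arm.read_ft_force() for _ in range(5)],0); hit=0;n=0
while s>.05:
    ds=.06 if s>.55 else .02
    s-=ds; b=bs(s); arm.line_to(P(.044,b,.2245),.03,quat(b+o))
    f=np.mean([arm.read_ft_force() for _ in range(3)],0)-f0
    ft=f@[-np.sin(b),np.cos(b),0]   # reaction: + = ccw
    fr=f@[np.cos(b),np.sin(b),0]
    print(round(s,2),ft.round(1),fr.round(1),f[2].round(1),end=" | ")
    if ft>7: break
print("\nend",s,arm.read_time(),arm.read_tool_pos())
```

```text
1.52 0.1 -0.5 -0.9 | 1.46 0.4 -0.2 -0.7 | 1.4 0.4 0.2 -0.1 | 1.34 -0.3 0.0 0.2 | 1.28 -0.0 1.3 -0.2 | 1.22 0.9 0.3 -1.6 | 1.16 0.5 0.2 -0.2 | 1.1 1.4 0.8 -0.9 | 1.04 -0.1 0.8 -0.5 | 0.98 0.6 1.0 -0.4 | 0.92 0.6 0.5 0.2 | 0.86 1.5 1.1 -0.2 | 0.8 0.5 0.9 -1.1 | 0.74 1.4 1.1 -0.0 | 0.68 1.5 -0.0 -0.5 | 0.62 1.0 0.8 -1.1 | 0.56 0.3 0.2 0.3 | 0.5 0.9 0.4 -0.2 | 0.48 0.9 1.2 -0.7 | 0.46 1.4 -0.0 -0.5 | 0.44 1.5 1.3 -0.7 | 0.42 1.6 0.8 -0.8 | 0.4 1.2 0.3 -0.5 | 0.38 1.9 0.9 -0.5 | 0.36 1.0 0.6 -0.3 | 0.34 1.0 1.9 -0.6 | 0.32 2.3 0.9 0.1 | 0.3 3.9 1.8 1.0 | 0.28 5.1 2.3 0.9 | 0.26 6.5 1.7 1.1 | 0.24 8.2 3.3 1.8 | 
end 0.23999999999999896 13.0167 [0.5506714  0.01540518 0.22429609]
```

Run:
```python
from h import *
import cv2
b=bs(.5); arm.line_to(P(.044,b,.2245),.05,quat(b-np.pi/2)); arm.line_to(P(.044,b,.31),.15)
cv2.imwrite("pics/a.png",snapshot("top"))
p=P(.095,bc(-3.01),.31); psi=bc(-3.01)-np.pi
arm.movep(p,quat(psi)); arm.move_gripper(.65)
print(arm.read_time(),arm.read_joint_positions())
a=snapshot("scene")[200:290,245:365]; b=snapshot("top")[110:200,230:350]
cv2.imwrite("pics/s2.png",cv2.resize(np.vstack([a,b]),None,fx=3.3,fy=3.3,interpolation=cv2.INTER_CUBIC))
```

```text
15.625 [ 0.33780908  0.72445884 -0.6267133   1.30809406  0.42355832  1.24088492
  0.74682215]
```

View pics/s2.png

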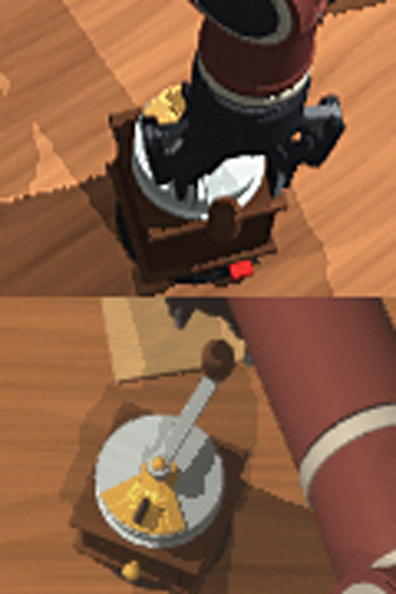

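The tab (142,512) now lines up with the pull (130,570), so the shutter is shut. The knob is where it was. Next I'll descend with force checks and grip lightly, pads closing tangentially.

Run:
```python
from h import *
print(arm.read_tool_pos(),P(.095,bc(-3.01),.31))
f0=np.mean([arm.read_ft_force() for _ in range(5)],0)
for z in(.28,.26,.25):
    arm.line_to(P(.095,bc(-3.01),z),.08); f=np.array(arm.read_ft_force())-f0; print(z,f.round(1))
    if np.linalg.norm(f)>5: raise SystemExit("hit")
arm.move_gripper(.36); print(arm.read_opening(),(np.array(arm.read_ft_force())-f0).round(1))
arm.move_gripper(.1,20)
f=np.mean([arm.read_ft_force() for _ in range(5)],0)-f0
print(arm.read_opening(),arm.read_finger_force(),f.round(1),arm.read_tool_pos(),arm.read_time())
np.save("f0.npy",f0)
```

```text
[ 0.67752503 -0.03581749  0.31003183] [ 0.67754789 -0.03579476  0.31      ]
0.28 [ 0.8 -0.1 -0.7]
0.26 [-0.3 -0.3 -0.2]
0.25 [-0.4 -1.1  0.5]
0.36302149183885846 [ 0.4  0.  -0.4]
0.29630652984400024 21.84655398130417 [-0.2 -0.5  0.5] [ 0.67763722 -0.0358773   0.25028556] 17.5
```

```bash
cat > crank.py <<'E'
from h import *
import json,os,sys
def run(end,v_free,st=.1,bite=(9,9)):
    """crank to 'end'; bite=(lo,hi) mod 2pi window to ease through"""
    S=json.load(open("st.json")) if os.path.exists("st.json") else dict(c=-3.01,e=[0,0])
    f0=np.load("f0.npy"); c=S["c"]; e=np.array(S["e"]); log=[]; slow=False
    while c<end-1e-6:
        inb=bite[0]<=c%(2*np.pi)<bite[1]
        slow=slow or inb
        c=min(end,c+(.05 if slow else st)); b=bc(c); r=np.array([np.cos(b),np.sin(b)]); t=np.array([np.sin(b),-np.cos(b)])
        arm.line_to(P(.095,b,.25,(X+e[0],Y+e[1])),.026 if slow else v_free)
        f=(np.mean([arm.read_ft_force() for _ in range(3)],0)-f0)
        fr,ft=f[:2]@r,f[:2]@t      # ft<0: knob resists
        e=e+.00012*fr*r
        log.append((round(c,2),round(arm.read_time(),1),round(fr,1),round(-ft,1),round(f[2],1)))
        slow=-ft>3.5 or ft>2.5
        json.dump(dict(c=c,e=e.tolist()),open("st.json","w"))
        if np.hypot(fr,ft)>11: print("STOP"); break
    print(*log); print(e*1e3,arm.read_tool_pos(),arm.read_opening())
E
python3 -c "
from crank import *
run(-2.2,.03)"
```

```text
(-2.91, 18.0, np.float64(-0.6), np.float64(-0.7), np.float64(1.4)) (-2.81, 18.4, np.float64(1.1), np.float64(-0.6), np.float64(2.9)) (-2.71, 18.9, np.float64(1.0), np.float64(-1.0), np.float64(3.0)) (-2.61, 19.4, np.float64(0.9), np.float64(-0.3), np.float64(3.5)) (-2.51, 19.8, np.float64(1.7), np.float64(-0.6), np.float64(5.3)) (-2.41, 20.3, np.float64(0.5), np.float64(0.3), np.float64(5.3)) (-2.31, 20.8, np.float64(0.4), np.float64(-1.0), np.float64(3.7)) (-2.21, 21.2, np.float64(0.7), np.float64(-0.2), np.float64(4.8)) (-2.2, 21.5, np.float64(1.4), np.float64(0.2), np.float64(4.6))
[ 0.39927416 -0.7393607 ] [ 0.61796968 -0.0813207   0.24996811] 0.2989117906814857
```

```bash
python3 - <<'E'
s=open("crank.py").read()
s=s.replace(",.25,(X",",.25+z,(X").replace("log=[]; slow=False","log=[]; slow=False; z=S.get('z',0.); c0=None")
s=s.replace("e=e+.00012*fr*r","e=e+.00012*fr*r; z=float(np.clip(z+.00006*f[2],-.003,.003))")
s=s.replace("e=e.tolist())","e=e.tolist(),z=z)").replace(".05 if slow",".08 if slow")
s=s.replace("        if np.hypot","        if -ft>3.5 and c0 is None: c0=c\n        if find and c0 and c>c0+1: break\n        if np.hypot")
s=s.replace("bite=(9,9))","bite=(9,9),find=False)").replace("round(fr,1),round(-ft,1),round(f[2],1)","*[float(q.round(1)) for q in(fr,-ft,f[2])]").replace("print(e*1e3","print(c0,z,e*1e3")
open("crank.py","w").write(s)
E
python3 -c "
from crank import *
run(3.9,.045,.2,find=True)"
```

```text
(-2.0, 22.1, -0.9, 6.3, -0.7) (-1.92, 22.5, -1.4, 7.4, -0.7) (-1.84, 22.9, -0.8, 7.9, -1.0) (-1.76, 23.4, -0.2, 2.0, 4.1) (-1.56, 24.0, -0.1, -1.3, 5.7) (-1.36, 24.5, -0.2, -1.3, 1.2) (-1.16, 25.1, -0.7, -0.1, -1.8) (-0.96, 25.7, 1.1, -0.9, -0.5)
-2.0 0.00038673178532046054 [ 0.38051394 -0.33015855] [ 0.5151178  -0.03971045  0.25028973] 0.2961394731142668
```

```bash
python3 -c "
from crank import *
run(6.0,.08,.2,bite=(3.8,4.75))"
```

```text
(-0.76, 26.1, 0.9, -0.9, -1.8) (-0.56, 26.4, 0.7, -0.1, -0.4) (-0.36, 26.8, 1.3, -0.0, -0.2) (-0.16, 27.2, 1.9, -0.5, 0.2) (0.04, 27.6, 1.4, -0.9, 0.2) (0.24, 28.0, -0.1, 0.1, 0.1) (0.44, 28.4, 0.1, 0.2, -0.6) (0.64, 28.8, 0.6, -0.9, -0.2) (0.84, 29.1, 1.1, -0.6, 0.0) (1.04, 29.5, -0.0, 0.4, 0.4) (1.24, 29.9, 1.8, -0.7, 0.7) (1.44, 30.3, 0.8, 0.3, 0.9) (1.64, 30.7, 0.6, -0.1, 1.3) (1.84, 31.1, -0.2, -1.7, 0.2) (2.04, 31.4, 1.5, -0.6, 0.3) (2.24, 31.8, 1.0, -1.4, 1.5) (2.44, 32.2, 0.5, -0.6, -0.7) (2.64, 32.6, 0.9, -1.4, 0.1) (2.84, 33.0, 0.8, -1.3, -0.4) (3.04, 33.4, 0.5, -0.9, -1.0) (3.24, 33.7, 0.2, -1.0, -0.5) (3.44, 34.1, 0.9, -0.6, -0.3) (3.64, 34.5, 0.9, -0.4, -0.8) (3.84, 34.9, 1.2, -0.8, -0.7) (3.92, 35.3, 1.3, 0.8, -0.1) (4.0, 35.8, 1.1, -0.9, -0.5) (4.08, 36.2, -0.3, -0.7, -0.2) (4.16, 36.6, 0.2, 1.3, -1.6) (4.24, 37.1, 0.2, 4.8, -2.6) (4.32, 37.5, -0.9, 6.8, -3.2) (4.4, 38.0, 0.6, 5.8, -3.7) (4.48, 38.4, 0.3, 5.2, -0.1) (4.56, 38.9, -0.2, 3.8, 0.3) (4.64, 39.3, 1.4, -0.8, 5.9) (4.72, 39.7, 0.1, -0.5, 6.4) (4.8, 40.2, 0.8, 0.2, 2.3) (5.0, 40.6, 0.6, -0.8, 0.6) (5.2, 41.0, -1.2, -0.2, -1.7) (5.4, 41.3, 0.6, -0.8, -1.5) (5.6, 41.7, 1.5, -0.4, 0.3) (5.8, 42.1, 0.7, -0.8, -0.7) (6.0, 42.5, 1.4, -0.4, -0.1)
4.240000000000002 0.000283607918829859 [ 0.03227935 -0.38928435] [0.50083098 0.02195939 0.25031167] 0.29553148369396076
```

```bash
python3 -c "
from crank import *
import cv2
run(12.566,.09,.2,bite=(3.85,4.75))
p=arm.read_tool_pos(); print(np.pi+W-np.arctan2(p[1]-Y,p[0]-X))
arm.move_gripper(.65); print(arm.read_opening(),arm.read_time())
arm.line_to([p[0],p[1],.33],.12); print(arm.read_time())
a=snapshot('scene')[200:290,245:365]; b=snapshot('top')[110:200,230:350]
cv2.imwrite('pics/s3.png',cv2.resize(np.vstack([a,b]),None,fx=3.3,fy=3.3,interpolation=cv2.INTER_CUBIC))"
```

```text
(6.2, 42.8, 0.3, 0.1, 0.2) (6.4, 43.2, 0.8, 0.2, 0.7) (6.6, 43.6, 1.3, -0.1, -0.6) (6.8, 43.9, 1.1, 0.9, -0.5) (7.0, 44.3, 1.0, -0.4, -0.2) (7.2, 44.6, 0.7, -0.5, 0.3) (7.4, 45.0, 0.4, -0.5, -0.1) (7.6, 45.4, 0.3, -0.6, 0.0) (7.8, 45.7, 0.5, -0.7, 1.0) (8.0, 46.1, 1.0, -0.2, 0.8) (8.2, 46.4, 1.7, -1.4, 0.8) (8.4, 46.8, 0.4, -0.9, -0.4) (8.6, 47.1, 0.8, -1.3, 0.6) (8.8, 47.5, 0.2, -1.6, 0.5) (9.0, 47.9, 0.8, -0.9, 0.1) (9.2, 48.2, 0.2, -0.8, -0.8) (9.4, 48.6, 0.8, -0.8, 0.3) (9.6, 48.9, 0.6, -0.7, -1.4) (9.8, 49.3, 0.5, -1.8, -0.6) (10.0, 49.6, 0.9, -0.8, -0.9) (10.2, 50.0, 2.3, 0.2, -0.1) (10.28, 50.5, 1.7, -0.4, 0.3) (10.36, 50.9, 0.6, 0.2, -0.1) (10.44, 51.3, 0.1, 1.0, -1.6) (10.52, 51.8, 0.4, 6.0, -3.5) (10.6, 52.2, -0.4, 6.8, -4.1) (10.68, 52.7, -1.4, 7.9, -4.6) (10.76, 53.1, -0.2, 6.9, -3.2) (10.84, 53.5, 0.4, 1.1, 2.7) (10.92, 54.0, 2.6, 0.2, 7.0) (11.0, 54.4, 0.6, -0.4, 6.6) (11.08, 54.9, 0.3, -1.0, 3.6) (11.28, 55.2, 0.1, 1.2, 2.4) (11.48, 55.6, -0.6, -1.2, -0.1) (11.68, 55.9, -0.7, -0.9, -2.9) (11.88, 56.3, 1.7, 0.2, -1.5) (12.08, 56.7, 1.2, -0.7, 0.1) (12.28, 57.0, 1.3, -0.1, 0.6) (12.48, 57.4, 1.3, 0.2, -0.4) (12.57, 57.6, 1.3, 0.8, -0.3)
10.519999999999994 0.000331783536551251 [-0.20206369 -0.34438465] [0.50729746 0.04725354 0.25035902] 0.2974589375146571
-0.000622293857204248
0.6508289911176037 58.025
58.8417
```

View pics/s3.png

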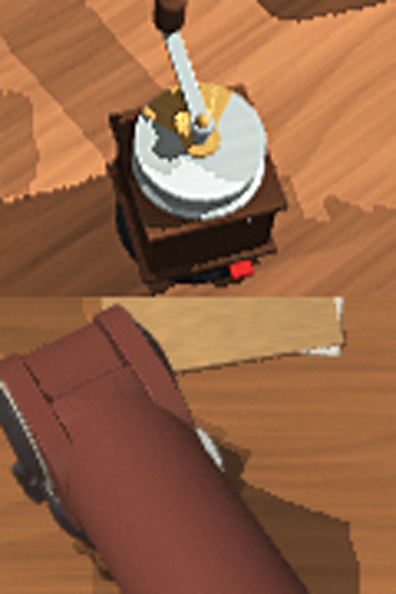

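The scene crop shows the knob at (170,12), straight over the drawer side. The shutter lies under the arm, and the gripper is clear above. I'm handing the job in.

```bash
python3 -c "
from station import ticket
print(ticket.finish_job())"
```

```text
the job is handed in; nothing more can be done
None
```

I handed the job in at about 59 s with no verdict returned: the shutter is shut, the handle has gone two full turns and on to 12.57 rad over the drawer, the gripper is clear, and the largest sideways force I read at the knob was about 8 N, in the bite.

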